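Stand the square hand stamp in the colour tray

ROBOT

A 6-joint arm with a two-finger parallel gripper is mounted at the origin on the work surface. World frame = base frame: x ahead of the robot, y to its left, z up, the work surface at z = 0. Lengths are in m, angles in rad, forces in N, time in s.
With the tool pointing down it reaches from about 0.325 to 0.775 m from the base axis. Payload 5.5 kg.
Tool frame: the origin (TCP) lies at the very end of the fingers, on their centre line; the grasp point (between the pads) lies r.pinch_z behind it (r.pinch_z is the distance from the TCP to the grasp point, in m); z points along the fingers, y is the line along which they close (so a half turn about z gives the same grasp; the last joint's range is limited). The gripper opens to 85 mm and grips with 20 to 120 N. Pads are 22 mm wide; open, the fingers measure 114 mm over their backs; the gripper's body (76 mm by 85 mm) begins 54 mm behind the grasp point. The pads swing forward as they close: fully open they stand 13 mm farther back than shut.
Start: joints at [-1.228, 0.091, 1.231, -0, 1.82, -0.057], TCP at [0.234, -0.553, 0.231] pointing down, gripper open.
Joint ranges: [-2.87, 2.87], [-0.86, 2.18], [0.17, 2.46], [-1.51, 4.65], [0.06, 2.69], [-2.65, 2.65]. Speed limits (rad/s): [2.57, 2.57, 3.01, 3.14, 3.14, 3.14].

INTERFACE

Orientations are given as a unit quaternion [w, x, y, z].
In Python, from bench import observe, snapshot, job, r gives the robot as it stands. The module is installed in compiled form; this text tells all that it offers.
- The arm moves only by the tool carry_out, never from a script. Its argument "targets" is a list of rows, each an object with "linear": the shift along the tool's x, y, z each as a share of 10 cm, from -1 to 1, a list of three; "yaw": the turn about the tool's z as a share of 45 degrees, from -1 to 1. A call has 1 to 10 rows; each row is the pose to reach, as a shift and turn from the pose commanded when the call began, along the tool's axes at that moment; what a row does not reach only later rows make up. A row lasts 1/8 s, in which the tool goes at most 62.5 mm and 10.7 degrees, less where a joint would pass 70% of its speed; a pose out of reach is approached as far as the arm can. A call with a number of a shift or a turn outside -1 to 1 is refused whole. A call with a gripper value outside its range is refused whole. "fingers" is the opening, from -1 (shut) to 1 (fully open), set as the call begins (left out, the last holds). The fingers move at their own pace and stop on an object; "squeeze" is the grip in N (left out, the last holds). Time passes only in rows, so rows that repeat a pose let the fingers close. It gives the time, the measured TCP pose, the force, the opening and the grip force at its end, in the units of the state.
- observe(): the state, without advancing time (a new reading comes with each control period).
- snapshot(name): name is "side" or "top" or "wrist"; returns a dict with "img" (420x560x3 uint8, red, green, blue), "camera_matrix" (3x3 intrinsics, pixels), "k1" (the pictures are not rectified: a ray, as slopes to the right and down, at radius r is drawn at 1 + k1 r^2 times it, then the intrinsics apply), "rvec" (rotation vector, rad) and "tvec" (3), from world to camera coordinates, as OpenCV has them. Camera axes: x right, y down, z forward; pixel columns grow to the right and rows downward; lengths in m; the calibration is good to about 2 mm. A picture is of the moment at which its call begins. There is no depth.
- job.job_done(): hands the job in; it is judged then, once.
The state is a dict: "time_s": time; "q": joint angles; "dq": joint speeds; "tau": joint torques, N m; "ee_pos": TCP position; "orientation": TCP orientation; "ft_force": force on the tool from outside, world axes, zero at the start; "ft_torque": the same for the moment, N m; "grip_width": opening from 0.0 (shut) to 1.0 (fully open); "gripper_force": force on a finger pad.
Only numpy, scipy, OpenCV 4.12 (cv2) and the standard library are available. Lean on these libraries where they do the work, as an engineer would, in place of code of your own. Each camera call takes 0.05 s, during which the arm holds its last target. There are 200 camera calls.

TASK

Take the square hand stamp, which lies on its side, by its knob, lift it and slacken your grip so that the heavy head swings down and the stamp hangs head down, then tighten again. Reach in under the rollers of the stand and lower it gently onto the felt pad in the shallow tray, holding it until its face rests on the pad, centred and square with the tray; then let go and leave it standing there. Leave the round stamp, the mallet and the tin cup where they are.

Things in the scene. Friction and masses are not known exactly. Their poses are not given: they have to be found in the camera images.
- stamp: hand stamp, about 0.3 kg, lying on its side: square head 64 x 64 mm, 32 mm thick, copper printing face, 14 mm round handle, 30 mm ball knob, 145 mm long. x axis: along the handle from face to knob (level at the start, straight up when it stands on its face); y, z: square to the head's sides, z up at the start. Origin: on the underside as it lies, 32 mm below the handle axis, 70 mm from the face
- stamp_face (a point): centre of the stamp's square printing face (axes as stamp). The weight is in the head: the centre of mass is about 17 mm from the face
- stamp_knob (a point): centre of the polished ball knob, 130 mm from the face along the stamp's x, 32 mm above the table at the start (axes as stamp). Pinched here along the stamp's y, it stays level in a hard grip (100 N); as the opening is widened by tenths of a mm it turns ever further between the pads, hanging within about 15 degrees of plumb at 12 N; it falls out if opened some 3 mm wider than in the hard grip
- stand: fixed stand: plywood base 200 (x) x 340 (y) x 12 mm, a shallow aluminium tray in its middle. Origin: centre of the base's underside, below the tray's middle; x points away from the robot, y along the rollers, z up. Two wooden rollers, 50 mm diameter, 340 mm long, axes along y at x = +40 mm, 235 and 305 mm above the table; 18 mm posts at x = +40, y = -155 and +155 mm
- pad_center (a point): centre of the top of the grey felt pad in the tray, 20 mm above the table (axes as stand). The tray is 102 mm square inside, 110 outside, its rim 6 mm above the pad. The rollers' near side is 15 mm beyond this point: an upright gripper holding the standing stamp by its knob would hit them; one leaning back towards the robot by 30 to 45 degrees clears them
- round_stamp: bystander: small wooden stamp with a round head (58 mm diameter, 103 mm tall), standing; origin at the centre of its foot
- mallet: bystander: wooden mallet lying down, head 52 mm diameter and 90 mm long along its y, handle 20 mm diameter reaching 170 mm along its x from the head's middle; origin under the head
- tin_cup: bystander: steel cup, 76 mm across, 80 mm tall, standing; origin at the centre of its foot
There are look-alikes about, which are no part of the job. What is shaped like the stamp but blue or purple is not meant.

How it is judged:
On the way, in this order (a step that is already met when the one before it is completed fails the run):
1. the stamp hangs head down from the fingers (within 20 degrees of plumb), its face more than 50 mm above the table (angle between stamp's own x axis and vertical below 0.35 rad and height (world z) of stamp_face above 0.05 m and contact force between the fingers and stamp above 1 N), for 0.3 s.
2. the stamp's face rests on the pad while the fingers still hold it (angle between stamp's own x axis and vertical below 0.25 rad and horizontal distance between stamp_face and pad_center below 0.018 m and z of stamp_face in the frame of pad_center below 0.01 m and contact force between stamp and stand above 0.5 N and contact force between the fingers and stamp above 1 N), for 0.1 s.
At the end, for the whole second after the job is handed in: the square stamp stands released and still on its face on the felt pad, upright within 3 degrees, its face centre within 15 mm of the pad's centre and its sides within 11 degrees of parallel to the tray's (angle between stamp's own x axis and vertical below 0.06 rad and horizontal distance between stamp_face and pad_center below 0.015 m and z of stamp_face in the frame of pad_center below 0.004 m and z of stamp_knob in the frame of pad_center above 0.12 m and (angle between the y axis of stamp and the y axis of stand, either way round below 0.2 rad or angle between the y axis of stamp and the x axis of stand, either way round below 0.2 rad) and linear speed of stamp below 0.01 m/s); the robot touches nothing.
It fails at once if the stamp hits or is pressed on the stand with more than 40 N (contact force between stamp and stand above 40 N).
It fails at once if the round stamp is moved by more than 20 mm (distance of round_stamp from where it was at the start of the episode above 0.02 m).
It fails at once if the mallet is moved by more than 20 mm (distance of mallet from where it was at the start of the episode above 0.02 m).
It fails at once if the tin cup is moved by more than 20 mm (distance of tin_cup from where it was at the start of the episode above 0.02 m).
It also fails if it takes over 64 s, if anything falls off the work surface, if the arm or the gripper's body presses on something with over 40 N, if the wrist force passes 120 N, or if a joint passes its speed limit or range.

## Working session

There is one attempt and no reset: what is moved stays moved. The work goes in short steps, Python scripts to look and compute and a tool call to move; the robot and the scene stay as the last step left them, time stands still between calls to the robot, and variables do not carry over. Pictures are saved under pics/ and viewed, at most 10 in all, crops included, and the job is handed in when it is done.

Besides the shell and the picture viewer there is one more tool, called after ">>>" as name(argument=value, ...) on one line, values as JSON. carry_out: Moves the arm, as the interface text tells. Shift numbers are shares of 10 cm and turn numbers shares of 45 degrees, none past 1 either way. Its arguments: {"type":"object","properties":{"targets":{"type":"array","items":{"type":"object","properties":{"linear":{"type":"array","items":{"type":"number"}},"yaw":{"type":"number"}}}},"fingers":{"type":"number"},"squeeze":{"type":"number"}},"required":["targets"]}

```bash
mkdir -p pics; python3 - <<'E'
from bench import observe, snapshot, r
import cv2, numpy as np
o=observe(); print(o['time_s'],o['ee_pos'],o['orientation'],o['grip_width'],r.pinch_z)
ims=[]
for n in ['side','top']:
    s=snapshot(n); np.savez(n+'.npz',**s); cv2.imwrite(f'pics/{n}.png',s['img'][:,:,::-1])
    R=cv2.Rodrigues(np.array(s['rvec'],float))[0]; print(n,-R.T@np.array(s['tvec']).ravel(),R[2],s['k1'],s['camera_matrix'])
E
```

```text
0.0 [ 0.23343681 -0.55242208  0.23014314] [-9.66003127e-04  9.80085892e-01  1.98571633e-01 -1.33414723e-04] 1.0058807984445726 0.0187
side [ 0.18011778 -1.19128895  1.24384178] [ 0.21526998  0.6746706  -0.70603004] -0.00032552494869601275 [[508.03400976   0.         275.86016755]
 [  0.         508.03400976 206.09390295]
 [  0.           0.           1.        ]]
top [ 0.34017225 -0.06091306  1.33041407] [ 0.14972754  0.01341621 -0.98863627] -0.12189312853538876 [[489.82402438   0.         274.26177762]
 [  0.         489.82402438 211.06289406]
 [  0.           0.           1.        ]]
```

View pics/side.png

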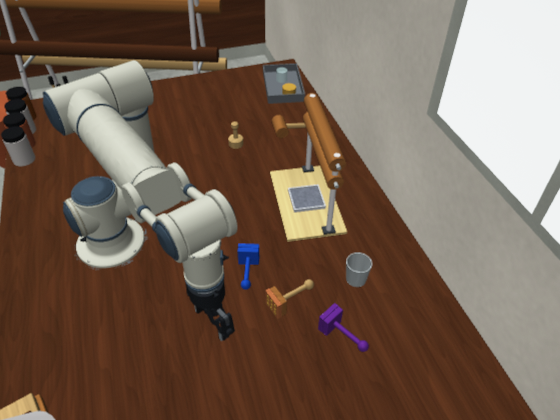

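View pics/top.png

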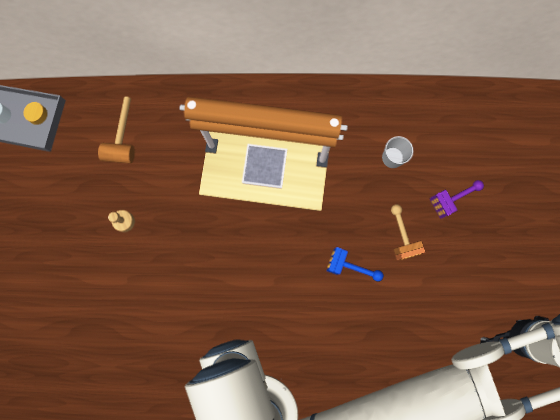

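The side view shows the natural-wood stamp with its knob at (309,285) and copper head at (277,300). In the top view its knob is at (397,210) and head at (410,251). The tray is centred at about (265,166) top, with rollers above its far side.

```bash
cat > h.py <<'E'
import cv2, numpy as np
def rays(s,uv):
    K=np.array(s['camera_matrix'],float); d=np.array([float(s['k1']),0,0,0])
    R=cv2.Rodrigues(np.array(s['rvec'],float))[0]
    p=cv2.undistortPoints(np.array(uv,float).reshape(-1,1,2),K,d)[:,0]
    return -R.T@np.array(s['tvec'],float).ravel(), np.c_[p,np.ones(len(p))]@R
def cast(s,uv,z):
    c,d=rays(s,uv); return (c+d*((z-c[2])/d[:,2])[:,None])
def meet(s1,u1,s2,u2):
    c1,d1=rays(s1,[u1]);c2,d2=rays(s2,[u2])
    t=np.linalg.lstsq(np.c_[d1[0],-d2[0]],c2-c1,rcond=None)[0]
    a,b=c1+t[0]*d1[0],c2+t[1]*d2[0]; return (a+b)/2,np.linalg.norm(a-b)
def mask(s,lo,hi,box):
    m=cv2.inRange(cv2.cvtColor(np.asarray(s['img']),cv2.COLOR_RGB2HSV),np.array(lo),np.array(hi))
    k=np.zeros_like(m);x0,y0,x1,y1=box;k[y0:y1,x0:x1]=m[y0:y1,x0:x1];return k
E
python3 - <<'E'
from h import *
T=dict(np.load('top.npz'));S=dict(np.load('side.npz'))
def hsv(s,u,v): return cv2.cvtColor(s['img'],cv2.COLOR_RGB2HSV)[v,u]
print([hsv(T,*p) for p in [(397,210),(403,232),(410,251),(265,166),(220,185),(450,300)]],[hsv(S,*p) for p in [(309,285),(277,297),(307,199),(420,385)]])
E
python3 - <<'E'
import cv2
t=cv2.imread('pics/top.png')[195:270,375:445]; s=cv2.imread('pics/side.png')[270:325,255:325]
t=cv2.resize(t,(400,429),interpolation=0); s=cv2.resize(s,(400,429),interpolation=0)
cv2.imwrite('pics/crop.png',cv2.hconcat([t,s]))
E
```

```text
[array([ 19, 111, 233], dtype=uint8), array([ 19, 112, 233], dtype=uint8), array([ 12, 159, 233], dtype=uint8), array([117,  28, 162], dtype=uint8), array([ 25,  80, 248], dtype=uint8), array([ 10, 171, 103], dtype=uint8)] [array([ 19, 119, 152], dtype=uint8), array([ 14, 169, 160], dtype=uint8), array([111,  36, 141], dtype=uint8), array([ 11, 171,  82], dtype=uint8)]
```

View pics/crop.png

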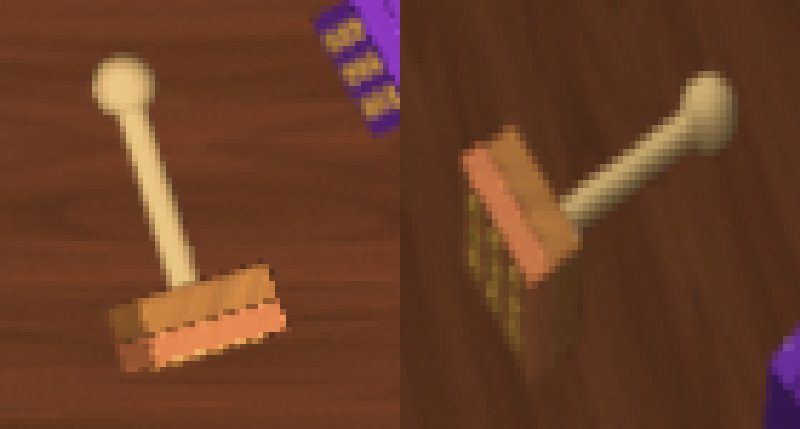

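The crop shows the knob centred at top pixel about (396,209.6), and the handle entering the head at about (406.2,244). The copper face points towards the robot.

```bash
python3 - <<'E'
from h import *
T=dict(np.load('top.npz'));S=dict(np.load('side.npz'))
k,h=cast(T,[(396.0,209.6),(406.2,244)],.032)
k2,e=meet(T,(396,209.6),S,(255+308/5.714-.5,270+112/7.8-.5))
d=k-h; print('knob',k,k2,e,'dir head->knob deg',np.degrees(np.arctan2(d[1],d[0])),np.linalg.norm(d))
m=mask(T,(105,10,100),(130,80,230),(235,135,295,195))
c=max(cv2.findContours(m,0,2)[0],key=cv2.contourArea); c=cv2.convexHull(c); q=cv2.approxPolyDP(c,5,True)[:,0]
P=cast(T,c.reshape(-1,2),.020)[:,:2]; print('pad',cv2.minAreaRect(np.float32(P*1000)),q.tolist())
y=mask(T,(20,50,150),(32,140,255),(180,125,345,215))
c=max(cv2.findContours(y,0,2)[0],key=cv2.contourArea); q=cv2.approxPolyDP(cv2.convexHull(c),4,True)[:,0]
print(q.tolist(),cast(T,q,.012)[:,:2].round(3).tolist())
E
```

```text
knob [ 0.54174699 -0.37130818  0.032     ] [ 0.54215808 -0.3709111   0.03429677] 0.001536257897344873 dir head->knob deg 14.924902544736776 0.09611268855115458
pad ((665.1491088867188, -14.768157958984375), (102.4371566772461, 102.05730438232422), 82.37335205078125) [[249, 146], [285, 151], [280, 185], [244, 181]]
[[209, 132], [322, 146], [321, 208], [200, 194]] [[0.764, 0.142], [0.723, -0.175], [0.549, -0.17], [0.587, 0.161]]
```

>>> carry_out(targets=[{"linear": [0.5, -0.1, 0]}, {"linear": [1, -0.2, 0], "yaw": 0.1}, {"linear": [1, -0.2, 0], "yaw": 0.178}, {"linear": [1, -0.2, 0], "yaw": 0.178}], fingers=1)

```text
invalid input at $.targets[0]: expected keys linear, yaw
```

>>> carry_out(targets=[{"linear": [0.5, -0.1, 0], "yaw": 0}, {"linear": [1, -0.2, 0], "yaw": 0}, {"linear": [1, -0.2, 0], "yaw": 0}], fingers=1)

```text
time_s: 0.48
ee_pos: [0.3204, -0.4934, 0.2309]
orientation: [-0.001, 0.98, 0.201, 0.0]
ft_force: [-0.1, -1.0, -0.1]
grip_width: 1.001
gripper_force: 0.0
```

>>> carry_out(targets=[{"linear": [0.5, -0.1, 0], "yaw": 0}, {"linear": [1, -0.26, 0], "yaw": 0}, {"linear": [1, -0.26, 0], "yaw": 0}])

```text
time_s: 0.85
ee_pos: [0.4016, -0.4308, 0.2308]
orientation: [-0.0, 0.98, 0.201, 0.0]
ft_force: [0.5, -0.3, 0.7]
grip_width: 1.0
gripper_force: 0.0
```

>>> carry_out(targets=[{"linear": [0.5, 0, 0], "yaw": 0}, {"linear": [1, 0, 0], "yaw": 0}, {"linear": [1, 0, 0], "yaw": 0}])

```text
time_s: 1.23
ee_pos: [0.4932, -0.3931, 0.2299]
orientation: [-0.001, 0.98, 0.2, -0.0]
ft_force: [0.9, -0.3, 0.7]
grip_width: 1.001
gripper_force: 0.0
```

>>> carry_out(targets=[{"linear": [0.5, 0, 0.5], "yaw": 0.1}, {"linear": [0.607, 0, 0.9], "yaw": 0.178}, {"linear": [0.607, 0, 0.9], "yaw": 0.178}, {"linear": [0.607, 0, 0.9], "yaw": 0.178}, {"linear": [0.607, 0, 0.9], "yaw": 0.178}])

```text
time_s: 1.85
ee_pos: [0.5478, -0.3717, 0.1449]
orientation: [0.002, 0.992, 0.129, 0.002]
ft_force: [-0.4, 0.2, 0.7]
grip_width: 1.001
gripper_force: 0.0
```

```bash
cat > st.py <<'E'
from bench import observe
import numpy as np
from scipy.spatial.transform import Rotation as Ro
o=observe(); R=Ro.from_quat(o['orientation'],scalar_first=True).as_matrix()
p=np.array(o['ee_pos'])
print('t',o['time_s'],'p',p.round(4),'xang',np.degrees(np.arctan2(R[1,0],R[0,0])).round(2),'zaxis',R[:,2].round(3),'q',np.round(o['q'],3),'F',np.round(o['ft_force'],2),'w',o['grip_width'],'gf',o['gripper_force'])
def go(t):
    print('shift dm',(R.T@(np.array(t)-p)*10).round(3))
E
python3 - <<'E'
from st import *
go([.5478,-.3695,.010])
from bench import snapshot
import cv2
s=snapshot('wrist'); np.savez('w1.npz',**s); cv2.imwrite('pics/w1.png',s['img'][:,:,::-1])
E
```

```text
t 1.85 p [ 0.5478 -0.3717  0.1449] xang 14.84 zaxis [ 0.004 -0.003 -1.   ] q [-0.647  0.254  1.202 -0.     1.681  0.664] F [-0.44  0.22  0.73] w 1.0014779883338798 gf 0.0
shift dm [ 0.002 -0.027  1.349]
```

View pics/w1.png

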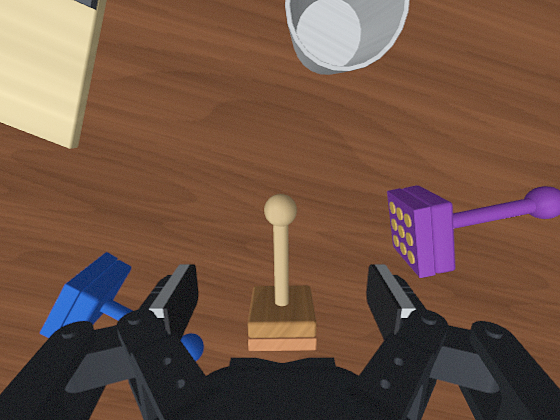

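The wrist view shows the knob at (280,211), with the head below it at (282,320) and aligned with the gripper. The blue stamp's knob at (192,347) is near the left finger.

```bash
python3 - <<'E'
from h import *
W=dict(np.load('w1.npz'));T=dict(np.load('top.npz'))
k,h=cast(W,[(280.3,210.8),(281.5,285)],.032)
print(k,h,np.degrees(np.arctan2(*(k-h)[1::-1])),cast(T,[(378,276)],.03))
print('blue knob wrist',cast(W,[(192,347)],.032))
from st import R,p
print(R.T@(k-p),R.T@(cast(W,[(192,347)],.032)[0]-p))
E
```

```text
[ 0.54201073 -0.37197551  0.032     ] [ 0.46674284 -0.39298156  0.032     ] 15.593560648501127 [[ 0.36416526 -0.31855699  0.03      ]]
blue knob wrist [[ 0.36822028 -0.31907613  0.032     ]]
t 1.9 p [ 0.5479 -0.3715  0.1447] xang 14.85 zaxis [ 0.004 -0.003 -1.   ] q [-0.647  0.254  1.203 -0.     1.68   0.665] F [-0.33 -0.19  0.24] w 1.0013116102703188 gf 0.0
[-0.0060903  -0.00144072  0.11263516] [-0.16052053 -0.09710755  0.11184435]
```

>>> carry_out(targets=[{"linear": [0, -0.014, 0.5], "yaw": -0.017}, {"linear": [0, -0.014, 1], "yaw": -0.017}, {"linear": [0, -0.014, 1], "yaw": -0.017}])

```text
time_s: 2.28
ee_pos: [0.545, -0.3673, 0.0373]
orientation: [-0.003, 0.991, 0.136, -0.003]
ft_force: [-0.6, -0.0, 0.6]
grip_width: 1.001
gripper_force: 0.0
```

>>> carry_out(targets=[{"linear": [0, 0, 0.2], "yaw": 0}, {"linear": [0, 0, 0.345], "yaw": 0}, {"linear": [0, 0, 0.345], "yaw": 0}, {"linear": [0, 0, 0.345], "yaw": 0}])

```text
time_s: 2.78
ee_pos: [0.5479, -0.3688, 0.0077]
orientation: [0.0, 0.991, 0.136, 0.0]
ft_force: [0.1, -0.7, 0.7]
grip_width: 1.004
gripper_force: 0.0
```

>>> carry_out(targets=[{"linear": [0, 0, 0], "yaw": 0}, {"linear": [0, 0, 0], "yaw": 0}, {"linear": [0, 0, 0], "yaw": 0}, {"linear": [0, 0, 0], "yaw": 0}, {"linear": [0, 0, 0], "yaw": 0}, {"linear": [0, 0, 0], "yaw": 0}, {"linear": [0, 0, 0], "yaw": 0}, {"linear": [0, 0, 0], "yaw": 0}], fingers=-1, squeeze=100)

```text
time_s: 3.78
ee_pos: [0.5478, -0.3686, 0.007]
orientation: [0.0, 0.991, 0.136, 0.0]
ft_force: [1.4, -0.1, 0.9]
grip_width: 0.308
gripper_force: 98.1
```

>>> carry_out(targets=[{"linear": [0, 0, -0.2], "yaw": 0}, {"linear": [0, 0, -0.5], "yaw": 0}, {"linear": [0, 0, -0.8], "yaw": 0}, {"linear": [0, 0, -1], "yaw": 0}])

```text
time_s: 4.28
ee_pos: [0.5477, -0.3688, 0.1092]
orientation: [0.001, 0.991, 0.136, 0.001]
ft_force: [-0.8, 0.3, -3.0]
grip_width: 0.308
gripper_force: 98.5
```

>>> carry_out(targets=[{"linear": [0, 0, -0.3], "yaw": 0}, {"linear": [0, 0, -0.6], "yaw": 0}, {"linear": [0, 0, -0.9], "yaw": 0}, {"linear": [0, 0, -1], "yaw": 0}, {"linear": [0, 0, -1], "yaw": 0}, {"linear": [0, 0, -1], "yaw": 0}])

```text
time_s: 5.03
ee_pos: [0.5471, -0.3682, 0.2046]
orientation: [-0.001, 0.991, 0.136, -0.001]
ft_force: [-0.2, -0.4, -3.5]
grip_width: 0.31
gripper_force: 98.5
```

>>> carry_out(targets=[{"linear": [0, 0, 0], "yaw": 0}, {"linear": [0, 0, 0], "yaw": 0}, {"linear": [0, 0, 0], "yaw": 0}, {"linear": [0, 0, 0], "yaw": 0}], squeeze=40)

```text
time_s: 5.52
ee_pos: [0.5475, -0.3686, 0.2068]
orientation: [-0.0, 0.991, 0.136, 0.0]
ft_force: [0.4, -0.4, -3.7]
grip_width: 0.312
gripper_force: 98.5
```

```bash
python3 - <<'E'
from st import *
from bench import snapshot
import cv2
print(o['ft_torque'])
a=snapshot('side')['img']; b=snapshot('wrist')['img']
cv2.imwrite('pics/l1.png',cv2.hconcat([a[150:,150:450],b[150:,100:460]])[:,:,::-1])
E
```

```text
t 5.525 p [ 0.5475 -0.3686  0.2068] xang 15.66 zaxis [ 0.  0. -1.] q [-0.644  0.252  1.095  0.     1.795  0.653] F [ 0.36 -0.36 -3.67] w 0.31219463964980687 gf 98.50099325180054
[ 0.07781031 -0.39929099  0.01478665]
```

View pics/l1.png

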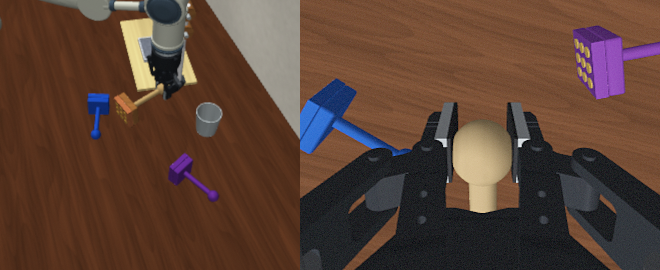

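The stamp is held level by the knob and lifted; head at about (125,107) in the left panel, and nothing else has moved.

>>> carry_out(targets=[{"linear": [0, 0, 0], "yaw": 0}, {"linear": [0, 0, 0], "yaw": 0}, {"linear": [0, 0, 0], "yaw": 0}, {"linear": [0, 0, 0], "yaw": 0}], squeeze=30, fingers=-0.4)

```text
time_s: 6.12
ee_pos: [0.5475, -0.3686, 0.2067]
orientation: [-0.0, 0.991, 0.136, -0.0]
ft_force: [0.5, -0.4, -3.6]
grip_width: 0.31
gripper_force: 98.5
```

```bash
python3 - <<'E'
from st import *
print(o['ft_torque'])
E
```

```text
t 6.125 p [ 0.5475 -0.3686  0.2067] xang 15.66 zaxis [-0.  0. -1.] q [-0.644  0.253  1.094  0.     1.795  0.653] F [ 0.48 -0.41 -3.58] w 0.3103449524429586 gf 98.50018501281738
[ 0.10295417 -0.35015405 -0.0211217 ]
```

>>> carry_out(targets=[{"linear": [0, 0, 0], "yaw": 0}, {"linear": [0, 0, 0], "yaw": 0}, {"linear": [0, 0, 0], "yaw": 0}], fingers=-0.38)

```text
time_s: 6.5
ee_pos: [0.5475, -0.3686, 0.2068]
orientation: [-0.0, 0.991, 0.136, -0.0]
ft_force: [1.0, -0.7, -3.3]
grip_width: 0.315
gripper_force: 81.0
```

>>> carry_out(targets=[{"linear": [0, 0, 0], "yaw": 0}, {"linear": [0, 0, 0], "yaw": 0}, {"linear": [0, 0, 0], "yaw": 0}], fingers=-0.375)

```text
time_s: 6.88
ee_pos: [0.5475, -0.3686, 0.2068]
orientation: [-0.0, 0.991, 0.136, 0.0]
ft_force: [-0.1, 0.5, -3.5]
grip_width: 0.316
gripper_force: 73.5
```

>>> carry_out(targets=[{"linear": [0, 0, 0], "yaw": 0}, {"linear": [0, 0, 0], "yaw": 0}, {"linear": [0, 0, 0], "yaw": 0}], fingers=-0.37)

```text
time_s: 7.25
ee_pos: [0.5474, -0.3686, 0.2066]
orientation: [-0.0, 0.991, 0.136, -0.0]
ft_force: [-0.3, -0.1, -4.2]
grip_width: 0.318
gripper_force: 61.9
```

>>> carry_out(targets=[{"linear": [0, 0, 0], "yaw": 0}, {"linear": [0, 0, 0], "yaw": 0}, {"linear": [0, 0, 0], "yaw": 0}], fingers=-0.36)

```text
time_s: 7.62
ee_pos: [0.5473, -0.3686, 0.2067]
orientation: [-0.0, 0.991, 0.136, -0.0]
ft_force: [0.3, -0.4, -2.8]
grip_width: 0.319
gripper_force: 48.0
```

>>> carry_out(targets=[{"linear": [0, 0, 0], "yaw": 0}, {"linear": [0, 0, 0], "yaw": 0}, {"linear": [0, 0, 0], "yaw": 0}], fingers=-0.354)

```text
time_s: 8.0
ee_pos: [0.5475, -0.3686, 0.2068]
orientation: [-0.0, 0.991, 0.136, -0.0]
ft_force: [0.7, 0.7, -3.7]
grip_width: 0.322
gripper_force: 40.9
```

>>> carry_out(targets=[{"linear": [0, 0, 0], "yaw": 0}, {"linear": [0, 0, 0], "yaw": 0}, {"linear": [0, 0, 0], "yaw": 0}], fingers=-0.35)

```text
time_s: 8.38
ee_pos: [0.5475, -0.3685, 0.2067]
orientation: [-0.0, 0.991, 0.136, -0.0]
ft_force: [0.4, 0.2, -2.9]
grip_width: 0.326
gripper_force: 36.4
```

```bash
python3 - <<'E'
from st import *
print(o['ft_torque'])
E
```

```text
t 8.375 p [ 0.5475 -0.3685  0.2067] xang 15.66 zaxis [-0.  0. -1.] q [-0.644  0.253  1.095 -0.     1.795  0.653] F [ 0.44  0.17 -2.93] w 0.32642699390229934 gf 36.363592743873596
[-0.02592786 -0.12026323 -0.00393715]
```

>>> carry_out(targets=[{"linear": [0, 0, 0], "yaw": 0}, {"linear": [0, 0, 0], "yaw": 0}, {"linear": [0, 0, 0], "yaw": 0}], fingers=-0.342)

```text
time_s: 8.75
ee_pos: [0.5475, -0.3686, 0.2068]
orientation: [-0.0, 0.991, 0.136, -0.0]
ft_force: [0.2, 0.4, -3.6]
grip_width: 0.327
gripper_force: 27.9
```

>>> carry_out(targets=[{"linear": [0, 0, 0], "yaw": 0}, {"linear": [0, 0, 0], "yaw": 0}, {"linear": [0, 0, 0], "yaw": 0}, {"linear": [0, 0, 0], "yaw": 0}], fingers=-0.336)

```text
time_s: 9.25
ee_pos: [0.5475, -0.3686, 0.2068]
orientation: [-0.0, 0.991, 0.136, -0.0]
ft_force: [-0.3, -0.3, -2.8]
grip_width: 0.33
gripper_force: 22.0
```

```bash
python3 - <<'E'
from st import *
from h import *
from bench import snapshot
print(o['ft_torque'])
s=snapshot('side'); np.savez('s2.npz',**s); a=s['img'][180:320,230:400]
t=snapshot('top'); np.savez('t2.npz',**t); b=t['img'][160:300,350:450]
cv2.imwrite('pics/l2.png',cv2.resize(cv2.hconcat([a,b])[:,:,::-1],None,fx=2.9,fy=2.9,interpolation=0))
E
```

```text
t 9.25 p [ 0.5475 -0.3686  0.2068] xang 15.66 zaxis [-0.  0. -1.] q [-0.644  0.252  1.094 -0.     1.795  0.653] F [-0.26 -0.33 -2.76] w 0.330425196603434 gf 22.00630098581314
[ 0.01162957 -0.02735274 -0.00207674]
```

View pics/l2.png

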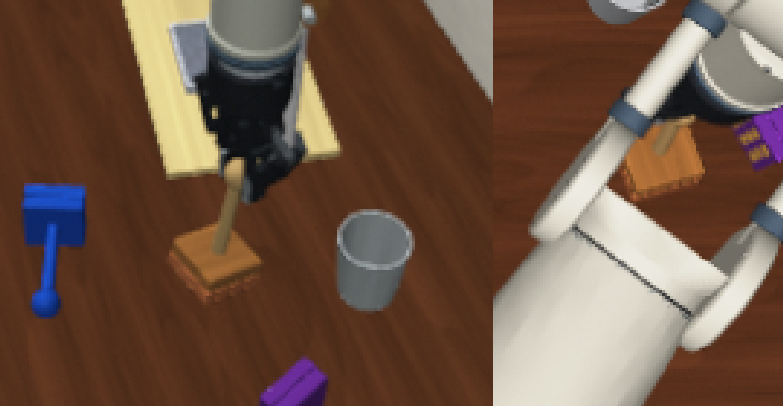

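The stamp now hangs nearly plumb; in the left panel the knob is at (234,172) and the handle base at (220,250).

```bash
python3 - <<'E'
from h import *
S=dict(np.load('s2.npz'))
a=np.radians(15.66); n=np.array([-np.sin(a),np.cos(a),0]); u=np.array([np.cos(a),np.sin(a),0])
k0=np.array([.542,-.370,.232])
c,d=rays(S,[(230+234/2.9,180+172/2.9),(230+221/2.9,180+250/2.9)])
for x in d:
    P=c+x*(n@(k0-c))/(n@x); print(P, (P-k0)@u)
    Q=P
print()
E
```

```text
[ 0.53917388 -0.37079226  0.2321974 ] -0.002935064178379986
[ 0.53098043 -0.37308916  0.1240472 ] -0.011444376905480162
```

>>> carry_out(targets=[{"linear": [0, 0, 0.2], "yaw": 0}, {"linear": [0, 0, 0.4], "yaw": 0}, {"linear": [0, 0, 0.6], "yaw": 0}, {"linear": [0, 0, 0.8], "yaw": 0}, {"linear": [0, 0, 0.9], "yaw": 0}, {"linear": [0, 0, 0.96], "yaw": 0}, {"linear": [0, 0, 0.96], "yaw": 0}])

```text
time_s: 10.22
ee_pos: [0.5485, -0.369, 0.1138]
orientation: [0.001, 0.991, 0.136, 0.002]
ft_force: [-0.6, 1.8, 4.3]
grip_width: 0.336
gripper_force: 22.4
```

>>> carry_out(targets=[{"linear": [0, 0, 0.01], "yaw": 0}, {"linear": [0, 0, 0.02], "yaw": 0}, {"linear": [0, 0, 0.03], "yaw": 0}, {"linear": [0, 0, 0.03], "yaw": 0}])

```text
time_s: 10.72
ee_pos: [0.5493, -0.3692, 0.1137]
orientation: [0.003, 0.991, 0.136, 0.003]
ft_force: [-2.3, 4.3, 14.7]
grip_width: 0.333
gripper_force: 23.0
```

>>> carry_out(targets=[{"linear": [0, 0, -0.03], "yaw": 0}, {"linear": [0, 0, -0.05], "yaw": 0}, {"linear": [0, 0, -0.05], "yaw": 0}])

```text
time_s: 11.1
ee_pos: [0.5478, -0.3689, 0.1137]
orientation: [0.001, 0.991, 0.136, 0.001]
ft_force: [-0.6, 0.7, 5.1]
grip_width: 0.334
gripper_force: 22.5
```

```bash
python3 - <<'E'
from st import *
from h import *
from bench import snapshot
print(o['ft_torque'])
s=snapshot('side'); np.savez('s3.npz',**s); a=s['img'][170:320,240:400]
w=snapshot('wrist'); np.savez('w3.npz',**w); b=w['img'][200:,130:430]
cv2.imwrite('pics/l3.png',cv2.hconcat([cv2.resize(a,(480,450),interpolation=0),cv2.resize(b,(300,450))[:,:,::1]])[:,:,::-1])
E
```

```text
t 11.1 p [ 0.5478 -0.3689  0.1137] xang 15.66 zaxis [ 0.001 -0.001 -1.   ] q [-0.644  0.26   1.25  -0.     1.63   0.653] F [-0.64  0.66  5.07] w 0.3344253162919257 gf 22.464231848716736
[0.21888586 0.10918725 0.02946995]
```

View pics/l3.png

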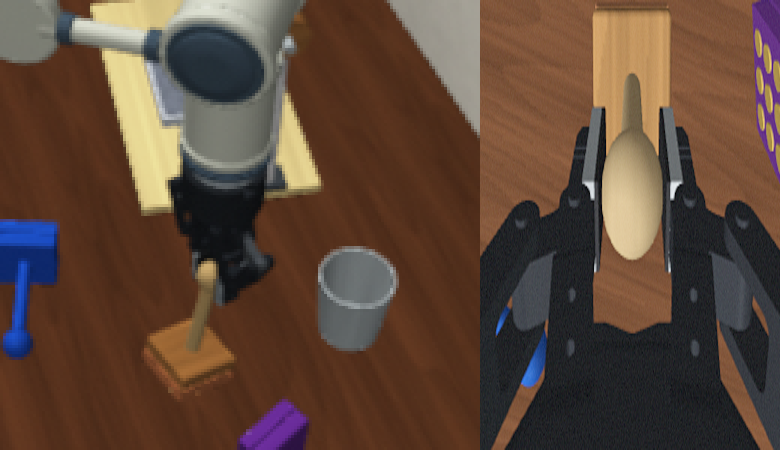

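The head now rests almost flat on the table; the knob is at (207,275) in the left panel and the wrist view shows it still between the pads.

>>> carry_out(targets=[{"linear": [0, 0, -0.02], "yaw": 0}, {"linear": [0.03, 0, -0.025], "yaw": 0}, {"linear": [0.06, 0, -0.03], "yaw": 0}, {"linear": [0.1, 0, -0.04], "yaw": 0}, {"linear": [0.14, 0, -0.045], "yaw": 0}, {"linear": [0.18, 0, -0.05], "yaw": 0}, {"linear": [0.21, 0, -0.055], "yaw": 0}, {"linear": [0.21, 0, -0.055], "yaw": 0}])

```text
time_s: 12.2
ee_pos: [0.568, -0.3628, 0.1183]
orientation: [0.0, 0.991, 0.136, 0.0]
ft_force: [-0.6, 0.1, -3.0]
grip_width: 0.333
gripper_force: 22.0
```

>>> carry_out(targets=[{"linear": [0, 0, 0], "yaw": 0}, {"linear": [0, 0, 0], "yaw": 0}, {"linear": [0, 0, 0], "yaw": 0}, {"linear": [0, 0, 0], "yaw": 0}], fingers=-1, squeeze=100)

```text
time_s: 12.7
ee_pos: [0.5677, -0.3629, 0.1183]
orientation: [-0.0, 0.991, 0.136, -0.0]
ft_force: [-1.6, -1.0, -2.7]
grip_width: 0.304
gripper_force: 98.4
```

>>> carry_out(targets=[{"linear": [0, 0, -0.3], "yaw": 0}, {"linear": [0, 0, -0.6], "yaw": 0}, {"linear": [0, 0, -0.9], "yaw": 0}, {"linear": [0, 0, -1], "yaw": 0}, {"linear": [0, 0, -1], "yaw": 0}, {"linear": [0, 0, -1], "yaw": 0}])

```text
time_s: 13.45
ee_pos: [0.5674, -0.3626, 0.2161]
orientation: [-0.001, 0.991, 0.136, -0.001]
ft_force: [-0.2, 0.0, -3.1]
grip_width: 0.304
gripper_force: 99.0
```

```bash
python3 - <<'E'
from st import *
from h import *
from bench import snapshot
print(o['ft_torque'])
s=snapshot('side'); np.savez('s4.npz',**s); a=s['img'][170:320,240:400]
t=snapshot('top'); b=t['img'][160:310,350:450]
cv2.imwrite('pics/l4.png',cv2.resize(cv2.hconcat([a,b]),None,fx=3,fy=3,interpolation=0)[:,:,::-1])
E
```

```text
t 13.45 p [ 0.5674 -0.3626  0.2161] xang 15.66 zaxis [-0.002  0.002 -1.   ] q [-0.619  0.295  1.028  0.     1.822  0.678] F [-0.18  0.01 -3.11] w 0.30412274899851377 gf 98.95287752151489
[ 0.00209782 -0.12008209  0.03281823]
```

View pics/l4.png

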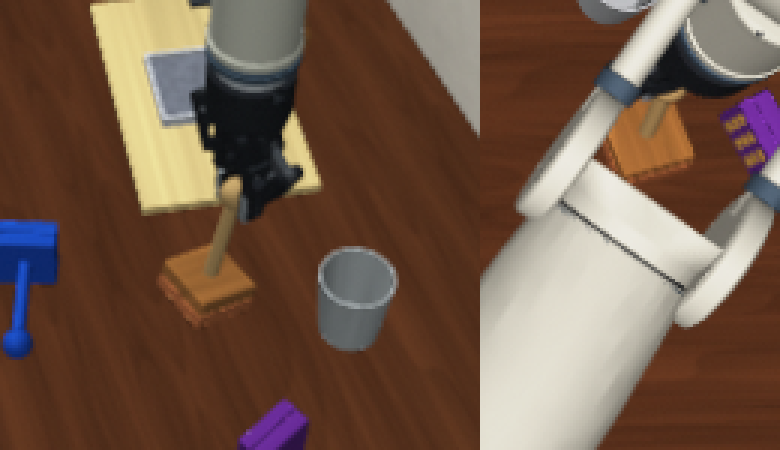

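The stamp hangs tilted slightly, with the knob at (230,190) and the handle base at (214,274) in the left panel. I'll compute the tilt.

```bash
python3 - <<'E'
from h import *
from st import *
from bench import snapshot
S=snapshot('side')
a=np.radians(15.66); n=np.array([-np.sin(a),np.cos(a),0]); u=np.array([np.cos(a),np.sin(a),0])
k0=p+np.array([0,0,.0165])-.006*u
c,d=rays(S,[(240+230/3-.5,170+190/3-.5),(240+214/3-.5,170+274/3-.5)])
Q=[c+x*(n@(k0-c))/(n@x) for x in d]
for P in Q: print(P,(P-p)@u,(P-k0)@n)
e=Q[0]-Q[1]; print('tilt',np.degrees(np.arctan2(e@u,e[2])),np.linalg.norm(e))
# orange head centroid: mask
m=mask(S,(8,120,60),(18,220,255),(285,245,330,285)); 
print(cv2.moments(m,True)['m00'],[ (cv2.moments(m,True)[k]/cv2.moments(m,True)['m00']) for k in('m10','m01')])
T=[]
import time
for i in range(8):
    snapshot('side'); from bench import observe; o=observe(); T.append(o['ft_torque'])
print(np.mean(T,0),np.std(T,0))
E
```

```text
t 13.55 p [ 0.5673 -0.3626  0.2162] xang 15.66 zaxis [-0.003  0.002 -1.   ] q [-0.619  0.295  1.028 -0.     1.822  0.678] F [-0.62 -0.34 -3.18] w 0.30560587037244913 gf 98.95545601844788
[ 0.55553852 -0.36593221  0.24722009] -0.01225446427390962 -4.96564594998361e-17
[ 0.54562237 -0.36871205  0.1372078 ] -0.02255288783905883 1.3010426069826053e-16
tilt 5.347963101559227 0.11049325789131177
1751.0 [306.84922901199315, 264.8360936607653]
[ 0.01840455 -0.08234111  0.00103554] [0.01664463 0.03062973 0.02406396]
```

```bash
python3 - <<'E'
from h import *
from st import *
S=dict(np.load('s4.npz'))
u=R[:,0];v=R[:,1]
f=lambda x,y:(240+x/3-.5,170+y/3-.5)
C=cast(S,[f(165,272),f(208,307),f(254,287),f(213,245),f(211,276)],.136)
for P in C: print(P.round(4),((P-p)@u).round(4),((P-p)@v).round(4))
E
```

```text
t 14.0 p [ 0.5678 -0.3629  0.2183] xang 15.66 zaxis [ 0. -0. -1.] q [-0.619  0.294  1.025  0.     1.822  0.678] F [-0.21 -0.19 -3.03] w 0.30504618330281436 gf 98.95443320274353
[ 0.5033 -0.352   0.136 ] -0.0591 -0.0279
[ 0.5275 -0.4023  0.136 ] -0.0495 0.027
[ 0.5759 -0.3932  0.136 ] -0.0003 0.0314
[ 0.5573 -0.3346  0.136 ] -0.0025 -0.0301
[ 0.5425 -0.3692  0.136 ] -0.026 -0.0008
```

>>> carry_out(targets=[{"linear": [0, -0.15, 0], "yaw": -0.15}, {"linear": [-0.02, -0.35, 0], "yaw": -0.35}, {"linear": [-0.03, -0.55, 0], "yaw": -0.55}, {"linear": [-0.05, -0.75, 0], "yaw": -0.75}, {"linear": [-0.05, -0.95, 0], "yaw": -0.95}, {"linear": [-0.05, -0.95, 0], "yaw": -1}])

```text
time_s: 14.75
ee_pos: [0.5372, -0.2714, 0.219]
orientation: [0.0, 0.862, 0.507, 0.0]
ft_force: [0.2, 0.3, -2.8]
grip_width: 0.305
gripper_force: 99.1
```

>>> carry_out(targets=[{"linear": [0.16, -0.09, 0], "yaw": -0.2}, {"linear": [0.31, -0.18, 0], "yaw": -0.4}, {"linear": [0.47, -0.26, 0], "yaw": -0.6}, {"linear": [0.63, -0.35, 0], "yaw": -0.8}, {"linear": [0.78, -0.44, 0], "yaw": -1}])

```text
time_s: 15.38
ee_pos: [0.5371, -0.1826, 0.2185]
orientation: [0.0, 0.602, 0.798, 0.0]
ft_force: [1.1, -0.5, -2.7]
grip_width: 0.31
gripper_force: 99.2
```

>>> carry_out(targets=[{"linear": [0.17, 0.05, 0], "yaw": -0.2}, {"linear": [0.35, 0.1, 0], "yaw": -0.4}, {"linear": [0.52, 0.14, 0], "yaw": -0.6}, {"linear": [0.7, 0.19, 0], "yaw": -0.8}, {"linear": [0.87, 0.24, 0], "yaw": -1}])

```text
time_s: 16.0
ee_pos: [0.5366, -0.0924, 0.2185]
orientation: [0.0, 0.251, 0.968, -0.0]
ft_force: [-0.5, -0.9, -2.5]
grip_width: 0.306
gripper_force: 99.2
```

>>> carry_out(targets=[{"linear": [0.1, 0.2, 0], "yaw": -0.2}, {"linear": [0.25, 0.4, 0], "yaw": -0.35}, {"linear": [0.35, 0.6, 0], "yaw": -0.45}, {"linear": [0.42, 0.74, 0], "yaw": -0.487}, {"linear": [0.42, 0.74, 0], "yaw": -0.487}, {"linear": [0.42, 0.74, 0], "yaw": -0.487}, {"linear": [0.42, 0.74, 0], "yaw": -0.487}])

```text
time_s: 16.88
ee_pos: [0.5364, -0.0087, 0.2182]
orientation: [-0.0, 0.066, 0.998, -0.0]
ft_force: [-0.1, 0.4, -3.3]
grip_width: 0.309
gripper_force: 99.2
```

```bash
python3 - <<'E'
from st import *
from h import *
from bench import snapshot
go([.6273,-.0101,.18])
s=snapshot('side'); np.savez('s5.npz',**s); t=snapshot('top'); np.savez('t5.npz',**t)
a=s['img'][80:280,200:380]; b=t['img'][90:290,190:370]
cv2.imwrite('pics/l5.png',cv2.resize(cv2.hconcat([a,b]),None,fx=2.2,fy=2.2,interpolation=0)[:,:,::-1])
E
```

```text
t 16.875 p [ 0.5364 -0.0087  0.2182] xang 172.49 zaxis [-0. -0. -1.] q [-0.079 -0.082  1.428 -0.     1.796 -1.519] F [-0.09  0.4  -3.32] w 0.3091058394489775 gf 99.19175505638123
shift dm [-0.903  0.105  0.382]
```

View pics/l5.png

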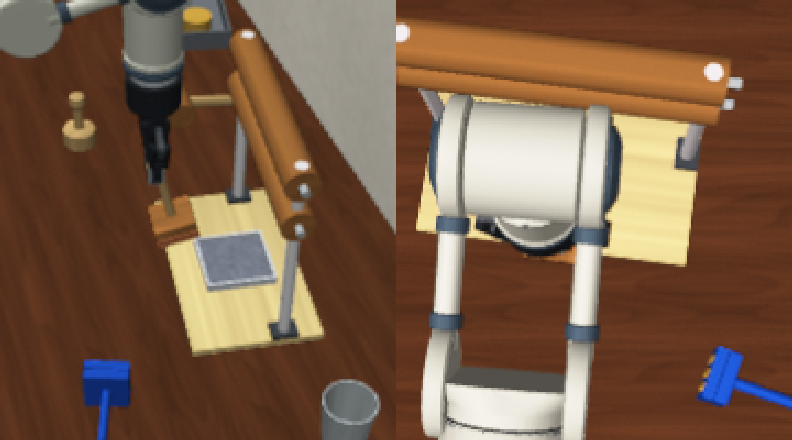

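The left panel shows the head at (172,220), short of the tray at (235,260). The right panel shows the wrist cylinder around (525,158), so I need to check its clearance to the rollers.

```bash
python3 - <<'E'
from h import *
T=dict(np.load('t5.npz'));S=dict(np.load('s5.npz'))
px=[(248.6,90+100/2.2),(248.6,90+158/2.2),(248.6,90+215/2.2)]
for z in(.36,.40,.44,.48): print(z,cast(T,px,z)[:,:2].round(3).tolist())
cv2.imwrite('pics/l6.png',cv2.resize(S['img'][0:240,150:390],None,fx=2.5,fy=2.5)[:,:,::-1])
E
```

```text
0.36 [[0.645, 0.006], [0.589, 0.005], [0.535, 0.004]]
0.4 [[0.632, 0.003], [0.578, 0.002], [0.527, 0.002]]
0.44 [[0.619, 0.0], [0.568, -0.0], [0.519, -0.001]]
0.48 [[0.607, -0.002], [0.558, -0.003], [0.511, -0.004]]
```

View pics/l6.png

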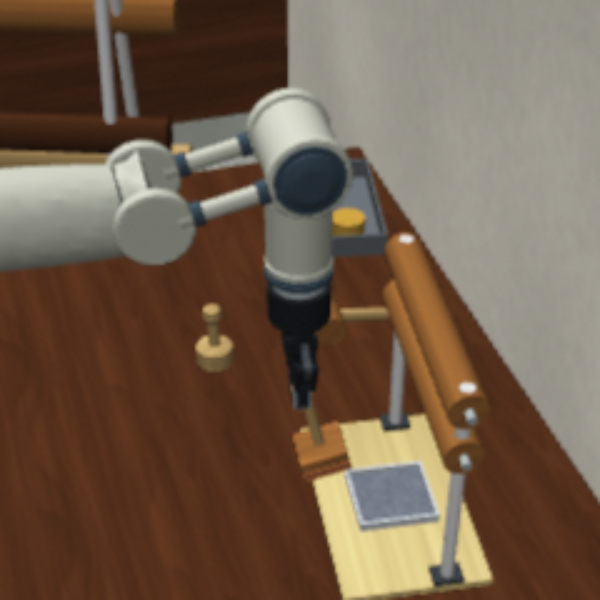

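The wrist column stands straight above the tool and the joint housing is high above the rollers. With the gripper 38 mm short of the pad centre, everything should clear them.

>>> carry_out(targets=[{"linear": [-0.2, 0.02, 0.05], "yaw": 0}, {"linear": [-0.4, 0.05, 0.1], "yaw": 0}, {"linear": [-0.6, 0.07, 0.2], "yaw": 0}, {"linear": [-0.75, 0.09, 0.3], "yaw": 0}, {"linear": [-0.85, 0.1, 0.38], "yaw": 0}, {"linear": [-0.9, 0.105, 0.38], "yaw": 0}, {"linear": [-0.9, 0.105, 0.38], "yaw": 0}, {"linear": [-0.9, 0.105, 0.38], "yaw": 0}])

```text
time_s: 17.98
ee_pos: [0.627, -0.0091, 0.1811]
orientation: [0.001, 0.065, 0.998, -0.0]
ft_force: [0.6, 0.0, -3.4]
grip_width: 0.308
gripper_force: 99.2
```

```bash
python3 - <<'E'
from st import *
from h import *
from bench import snapshot
go([.6273,-.0101,.14])
s=snapshot('side'); np.savez('s6.npz',**s)
cv2.imwrite('pics/l7.png',cv2.resize(s['img'][70:250,230:370],None,fx=3.3,fy=3.3,interpolation=0)[:,:,::-1])
E
```

```text
t 17.975 p [ 0.627  -0.0091  0.1811] xang 172.57 zaxis [ 0.001 -0.    -1.   ] q [-0.069  0.159  1.246 -0.     1.736 -1.51 ] F [ 0.58  0.03 -3.42] w 0.30810427009358815 gf 99.20119643211365
shift dm [-0.004 -0.009  0.411]
```

View pics/l7.png

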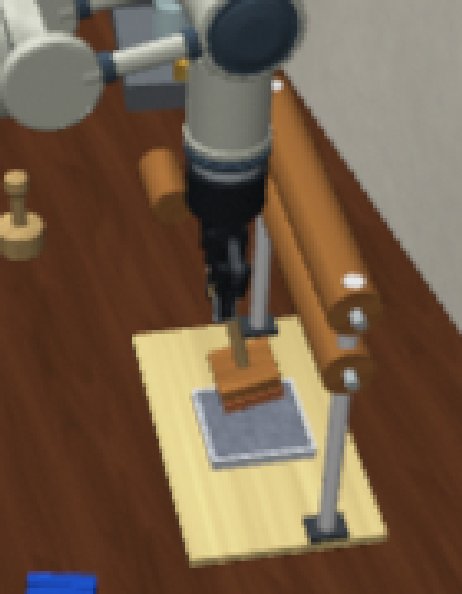

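The head hangs just above the tray, its top face centred at about (244,367) and square with the tray. The wrist is clear of the rollers.

```bash
python3 - <<'E'
from h import *
S=dict(np.load('s6.npz'))
f=lambda x,y:(230+x/3.3-.5,70+y/3.3-.5)
a=np.radians(-7.5);sx=np.array([np.cos(a),np.sin(a)]);sy=np.array([-sx[1],sx[0]])
for P in np.r_[cast(S,[f(208,352),f(275,340),f(280,380),f(217,397),f(245,367)],.099),cast(S,[f(193,393),f(290,380),f(316,453),f(212,465)],.024)]:
    e=P[:2]-[.665,-.015]; print(P.round(3),(e@sx).round(4),(e@sy).round(4))
E
```

```text
[0.626 0.023 0.099] -0.0432 0.0327
[0.699 0.02  0.099] 0.0289 0.0393
[ 0.682 -0.039  0.099] 0.0201 -0.0214
[ 0.613 -0.044  0.099] -0.0477 -0.0352
[ 0.655 -0.01   0.099] -0.0106 0.0037
[0.619 0.045 0.024] -0.0533 0.0535
[0.725 0.033 0.024] 0.0535 0.0559
[ 0.711 -0.079  0.024] 0.0542 -0.057
[ 0.603 -0.063  0.024] -0.0547 -0.0558
```

>>> carry_out(targets=[{"linear": [0, -0.02, 0.06], "yaw": 0}, {"linear": [0, -0.02, 0.12], "yaw": 0}, {"linear": [0, -0.02, 0.18], "yaw": 0}, {"linear": [0, -0.02, 0.24], "yaw": 0}, {"linear": [0, -0.02, 0.3], "yaw": 0}, {"linear": [0, -0.02, 0.35], "yaw": 0}, {"linear": [0, -0.02, 0.35], "yaw": 0}])

```text
time_s: 18.9
ee_pos: [0.6265, -0.0111, 0.1446]
orientation: [-0.001, 0.065, 0.998, 0.0]
ft_force: [0.3, -0.6, -2.0]
grip_width: 0.308
gripper_force: 99.2
```

>>> carry_out(targets=[{"linear": [0, 0, 0.01], "yaw": 0}, {"linear": [0, 0, 0.02], "yaw": 0}, {"linear": [0, 0, 0.03], "yaw": 0}, {"linear": [0, 0, 0.04], "yaw": 0}, {"linear": [0, 0, 0.04], "yaw": 0}])

```text
time_s: 19.52
ee_pos: [0.6267, -0.0111, 0.1412]
orientation: [-0.0, 0.065, 0.998, 0.0]
ft_force: [-0.3, 0.3, -3.5]
grip_width: 0.304
gripper_force: 99.2
```

>>> carry_out(targets=[{"linear": [0, 0, 0.01], "yaw": 0}, {"linear": [0, 0, 0.02], "yaw": 0}, {"linear": [0, 0, 0.02], "yaw": 0}])

```text
time_s: 19.9
ee_pos: [0.6267, -0.0111, 0.1391]
orientation: [-0.0, 0.065, 0.998, -0.0]
ft_force: [0.4, -0.0, -3.6]
grip_width: 0.307
gripper_force: 99.2
```

>>> carry_out(targets=[{"linear": [0, 0, 0.01], "yaw": 0}, {"linear": [0, 0, 0.015], "yaw": 0}, {"linear": [0, 0, 0.015], "yaw": 0}])

```text
time_s: 20.27
ee_pos: [0.6267, -0.0111, 0.1377]
orientation: [-0.0, 0.065, 0.998, 0.0]
ft_force: [-0.6, 0.4, -3.6]
grip_width: 0.302
gripper_force: 99.2
```

>>> carry_out(targets=[{"linear": [0, 0, 0.01], "yaw": 0}, {"linear": [0, 0, 0.01], "yaw": 0}, {"linear": [0, 0, 0.01], "yaw": 0}])

```text
time_s: 20.65
ee_pos: [0.6268, -0.0111, 0.1368]
orientation: [0.0, 0.065, 0.998, -0.0]
ft_force: [-0.6, -0.2, -3.6]
grip_width: 0.304
gripper_force: 99.2
```

>>> carry_out(targets=[{"linear": [0, 0, 0.01], "yaw": 0}, {"linear": [0, 0, 0.01], "yaw": 0}, {"linear": [0, 0, 0.01], "yaw": 0}])

```text
time_s: 21.02
ee_pos: [0.6268, -0.0111, 0.1358]
orientation: [-0.0, 0.065, 0.998, 0.0]
ft_force: [0.2, 0.0, -3.5]
grip_width: 0.307
gripper_force: 99.2
```

>>> carry_out(targets=[{"linear": [0, 0, 0.01], "yaw": 0}, {"linear": [0, 0, 0.01], "yaw": 0}, {"linear": [0, 0, 0.01], "yaw": 0}])

```text
time_s: 21.4
ee_pos: [0.6268, -0.0111, 0.1348]
orientation: [-0.0, 0.065, 0.998, 0.0]
ft_force: [1.1, -0.5, -3.8]
grip_width: 0.307
gripper_force: 99.2
```

>>> carry_out(targets=[{"linear": [0, 0, 0.01], "yaw": 0}, {"linear": [0, 0, 0.01], "yaw": 0}, {"linear": [0, 0, 0.01], "yaw": 0}])

```text
time_s: 21.78
ee_pos: [0.627, -0.0111, 0.1344]
orientation: [0.001, 0.065, 0.998, -0.0]
ft_force: [-0.7, 0.1, 1.3]
grip_width: 0.311
gripper_force: 99.5
```

>>> carry_out(targets=[{"linear": [0, 0, 0.01], "yaw": 0}, {"linear": [0, 0, 0.01], "yaw": 0}, {"linear": [0, 0, 0.01], "yaw": 0}])

```text
time_s: 22.15
ee_pos: [0.6274, -0.0111, 0.1343]
orientation: [0.001, 0.065, 0.998, -0.0]
ft_force: [-0.3, 0.2, 5.6]
grip_width: 0.303
gripper_force: 100.0
```

The stamp is in contact with about 9 N. I'll slacken slightly and move the knob forward to reduce the lean before releasing.

>>> carry_out(targets=[{"linear": [0, 0, -0.01], "yaw": 0}, {"linear": [0, 0, -0.01], "yaw": 0}, {"linear": [0, 0, -0.01], "yaw": 0}], fingers=-0.35)

```text
time_s: 22.52
ee_pos: [0.627, -0.0111, 0.1341]
orientation: [0.0, 0.065, 0.998, 0.0]
ft_force: [0.3, 0.9, 3.6]
grip_width: 0.325
gripper_force: 36.9
```

```bash
cat > look.py <<'E'
from h import *
from st import *
from bench import snapshot
S=snapshot('side'); a=np.radians(-7.5);sx=np.array([np.cos(a),np.sin(a)]);sy=np.array([-sx[1],sx[0]])
# head: wood/copper in the tray region
m=mask(S,(8,110,50),(18,230,255),(285,165,325,205)); m=cv2.morphologyEx(m,cv2.MORPH_OPEN,np.ones((5,5)))
c=max(cv2.findContours(m,0,2)[0],key=cv2.contourArea)
print('head area',cv2.contourArea(c),'bbox',cv2.boundingRect(c),cv2.minAreaRect(c))
M=cv2.moments(c);u=(M['m10']/M['m00'],M['m01']/M['m00'])
P=cast(S,[u],.04)[0]; e=P[:2]-[.665,-.015]; print('head blob centre in stand',e@sx,e@sy)
# knob/handle: paler wood
k=mask(S,(15,60,60),(24,150,255),(285,130,325,190)); n,l,st,ce=cv2.connectedComponentsWithStats(k)
for i in range(1,n):
    if st[i,4]>8: print('pale',st[i],ce[i])
E
python3 look.py
```

```text
t 22.525 p [ 0.627  -0.0111  0.1341] xang 172.58 zaxis [ 0.001  0.    -1.   ] q [-0.072  0.165  1.322  0.     1.654 -1.513] F [0.35 0.93 3.56] w 0.3254948695049988 gf 36.89323604106903
head area 272.5 bbox (294, 184, 20, 20) ((303.5882568359375, 193.3529510498047), (18.432706832885742, 18.432706832885742), 75.96376037597656)
head blob centre in stand -0.00891714908223917 0.0015550572669395663
pale [285 165  40  25 645] [304.84186047 177.95658915]
```

>>> carry_out(targets=[{"linear": [-0.01, 0, 0], "yaw": 0}, {"linear": [-0.02, 0, 0], "yaw": 0}, {"linear": [-0.03, 0, 0], "yaw": 0}, {"linear": [-0.04, 0, 0], "yaw": 0}, {"linear": [-0.05, 0, 0], "yaw": 0}, {"linear": [-0.06, 0, 0], "yaw": 0}, {"linear": [-0.07, 0, 0], "yaw": 0}, {"linear": [-0.07, 0, 0], "yaw": 0}], fingers=-0.335)

```text
time_s: 23.58
ee_pos: [0.6337, -0.012, 0.1337]
orientation: [-0.0, 0.065, 0.998, 0.0]
ft_force: [-0.2, 0.8, 2.4]
grip_width: 0.333
gripper_force: 21.5
```

```bash
python3 look.py
```

```text
t 23.575 p [ 0.6337 -0.012   0.1337] xang 172.58 zaxis [-0.  0. -1.] q [-0.073  0.184  1.301  0.     1.656 -1.514] F [-0.23  0.82  2.44] w 0.3327815737823025 gf 21.522050499916077
head area 277.5 bbox (294, 184, 20, 20) ((303.88238525390625, 193.52938842773438), (18.432706832885742, 18.432706832885742), 75.96376037597656)
head blob centre in stand -0.008319778674716444 0.0010922143813882432
pale [285 165  40  25 659] [304.57359636 177.84522003]
```

>>> carry_out(targets=[{"linear": [-0.01, 0, 0], "yaw": 0}, {"linear": [-0.02, 0, 0], "yaw": 0}, {"linear": [-0.03, 0, 0], "yaw": 0}, {"linear": [-0.03, 0, 0], "yaw": 0}], fingers=-0.33)

```text
time_s: 24.12
ee_pos: [0.6366, -0.0124, 0.1335]
orientation: [-0.0, 0.065, 0.998, 0.0]
ft_force: [1.4, 0.9, 2.5]
grip_width: 0.334
gripper_force: 16.9
```

>>> carry_out(targets=[{"linear": [0, 0, 0], "yaw": 0}, {"linear": [0, 0, 0], "yaw": 0}, {"linear": [0, 0, 0], "yaw": 0}], fingers=-0.32)

```text
time_s: 24.5
ee_pos: [0.6366, -0.0124, 0.1335]
orientation: [-0.0, 0.065, 0.998, -0.0]
ft_force: [0.5, 0.3, -0.3]
grip_width: 0.342
gripper_force: 9.1
```

>>> carry_out(targets=[{"linear": [0, 0, 0], "yaw": 0}, {"linear": [0, 0, 0], "yaw": 0}, {"linear": [0, 0, 0], "yaw": 0}], fingers=-0.315)

```text
time_s: 24.88
ee_pos: [0.6365, -0.0124, 0.1335]
orientation: [-0.0, 0.065, 0.998, -0.0]
ft_force: [0.7, 0.1, -1.4]
grip_width: 0.342
gripper_force: 5.8
```

>>> carry_out(targets=[{"linear": [0, 0, 0], "yaw": 0}, {"linear": [0, 0, 0], "yaw": 0}], fingers=-0.31)

```text
time_s: 25.12
ee_pos: [0.6366, -0.0124, 0.1335]
orientation: [-0.0, 0.065, 0.998, -0.0]
ft_force: [0.7, -0.8, -2.2]
grip_width: 0.345
gripper_force: 3.2
```

>>> carry_out(targets=[{"linear": [0, 0, 0], "yaw": 0}, {"linear": [0, 0, 0], "yaw": 0}], fingers=-0.307)

```text
time_s: 25.38
ee_pos: [0.6366, -0.0124, 0.1335]
orientation: [-0.0, 0.065, 0.998, -0.0]
ft_force: [0.5, 0.2, -2.8]
grip_width: 0.35
gripper_force: 2.0
```

>>> carry_out(targets=[{"linear": [0, 0, 0], "yaw": 0}, {"linear": [0, 0, 0], "yaw": 0}], fingers=-0.304)

```text
time_s: 25.62
ee_pos: [0.6367, -0.0124, 0.1338]
orientation: [0.0, 0.065, 0.998, -0.0]
ft_force: [0.7, -0.2, -1.5]
grip_width: 0.353
gripper_force: 1.0
```

>>> carry_out(targets=[{"linear": [0, 0, 0], "yaw": 0}, {"linear": [0, 0, 0], "yaw": 0}], fingers=-0.301)

```text
time_s: 25.88
ee_pos: [0.6367, -0.0124, 0.1341]
orientation: [0.0, 0.065, 0.998, -0.0]
ft_force: [-0.3, 0.1, -0.1]
grip_width: 0.348
gripper_force: 0.0
```

```bash
python3 look.py
```

```text
t 25.875 p [ 0.6367 -0.0124  0.1341] xang 172.57 zaxis [ 0. -0. -1.] q [-0.073  0.192  1.292 -0.     1.657 -1.514] F [-0.33  0.08 -0.15] w 0.34757160833080053 gf 0.0
head area 293.5 bbox (295, 185, 21, 20) ((304.94512939453125, 194.50608825683594), (18.442068099975586, 19.877676010131836), 83.6598129272461)
head blob centre in stand -0.006082889411259115 -0.004908003349711668
pale [285 165  40  25 688] [304.7994186  177.81104651]
```

>>> carry_out(targets=[{"linear": [0, 0, 0], "yaw": 0}, {"linear": [0, 0, 0], "yaw": 0}, {"linear": [0, 0, 0], "yaw": 0}, {"linear": [0, 0, 0], "yaw": 0}], fingers=0.2)

```text
time_s: 26.42
ee_pos: [0.6367, -0.0124, 0.1338]
orientation: [-0.0, 0.065, 0.998, -0.0]
ft_force: [-0.0, -1.1, -0.3]
grip_width: 0.599
gripper_force: 0.0
```

>>> carry_out(targets=[{"linear": [0.1, 0, 0], "yaw": 0}, {"linear": [0.3, 0, 0], "yaw": 0}, {"linear": [0.6, 0, 0], "yaw": 0}, {"linear": [0.9, 0, 0], "yaw": 0}, {"linear": [1, 0, -0.3], "yaw": 0}, {"linear": [1, 0, -0.6], "yaw": 0}, {"linear": [1, 0, -0.6], "yaw": 0}, {"linear": [1, 0, -0.6], "yaw": 0}])

```text
time_s: 27.42
ee_pos: [0.5371, 0.0006, 0.193]
orientation: [-0.0, 0.065, 0.998, -0.0]
ft_force: [0.3, -0.1, -0.3]
grip_width: 0.602
gripper_force: 0.0
```

```bash
cat >> look.py <<'E'
img=cv2.cvtColor(S['img'],cv2.COLOR_RGB2HSV)
print('hsv col'); 
for y in range(136,214,3): print(y,[tuple(int(v) for v in img[y,x]) for x in range(294,318,4)])
E
python3 look.py
```

```text
t 27.425 p [0.5371 0.0006 0.193 ] xang 172.58 zaxis [-0.001  0.    -1.   ] q [-0.062 -0.082  1.472 -0.     1.752 -1.504] F [ 0.28 -0.13 -0.34] w 0.6022032157682863 gf 0.0
head area 295.0 bbox (295, 185, 21, 20) ((304.9384765625, 194.50770568847656), (18.357139587402344, 19.845558166503906), 82.87498474121094)
head blob centre in stand -0.005923404664294124 -0.004827043134701554
pale [285 165  40  25 784] [304.35841837 176.88392857]
hsv col
136 [(11, 169, 86), (11, 172, 83), (11, 171, 82), (11, 169, 86), (14, 152, 114), (15, 169, 158)]
139 [(11, 167, 90), (11, 170, 84), (11, 170, 81), (11, 168, 85), (13, 51, 115), (15, 168, 147)]
142 [(11, 170, 87), (11, 171, 88), (11, 170, 81), (11, 130, 92), (0, 2, 132), (15, 169, 137)]
145 [(11, 166, 86), (11, 169, 92), (11, 167, 87), (11, 114, 94), (30, 2, 129), (14, 169, 125)]
148 [(11, 168, 85), (11, 172, 92), (11, 169, 89), (10, 78, 101), (0, 2, 126), (14, 168, 100)]
151 [(10, 167, 81), (11, 169, 89), (10, 168, 94), (10, 63, 105), (0, 0, 122), (12, 168, 76)]
154 [(11, 170, 84), (11, 169, 86), (11, 173, 93), (7, 29, 113), (0, 2, 118), (11, 174, 
[... 1154 characters left out ...]
 123)]
193 [(7, 73, 108), (15, 170, 153), (15, 170, 153), (15, 164, 154), (14, 168, 161), (14, 137, 147)]
196 [(128, 17, 123), (14, 167, 168), (15, 168, 167), (14, 166, 169), (15, 168, 168), (14, 168, 155)]
199 [(109, 36, 134), (14, 169, 119), (14, 168, 108), (14, 170, 93), (14, 170, 87), (14, 169, 92)]
202 [(111, 37, 132), (12, 169, 116), (11, 167, 128), (11, 168, 114), (10, 168, 106), (11, 165, 105)]
205 [(109, 25, 166), (3, 47, 109), (175, 26, 117), (112, 35, 138), (112, 34, 143), (111, 33, 145)]
208 [(108, 16, 196), (109, 21, 168), (112, 16, 179), (103, 14, 167), (105, 15, 132), (105, 12, 125)]
211 [(24, 28, 146), (25, 30, 146), (22, 64, 176), (23, 80, 206), (23, 96, 226), (23, 95, 228)]
```

```bash
python3 - <<'E'
from h import *
from bench import snapshot
S=snapshot('side'); a=np.radians(-7.5);sx=np.array([np.cos(a),np.sin(a)]);sy=np.array([-sx[1],sx[0]])
rep=lambda n,u,z:print(n,np.round(u,1),[float(((cast(S,[u],z)[0][:2]-[.665,-.015])@w).round(4)) for w in (sx,sy)])
box=(290,160,322,208)
t=mask(S,(13,140,135),(16,200,255),box); hnd=mask(S,(17,105,90),(21,130,230),box)
h2=hnd.copy()
n,l,st,ce=cv2.connectedComponentsWithStats(hnd); i=1+np.argmax(st[1:,4]); print(st[i]); ys,xs=np.where(l==i)
kn=ys<ys.min()+7; rep('knob',(xs[kn].mean(),ys.min()+3.5),.150)
rep('handle base',(xs[ys>ys.max()-3].mean(),ys.max()-1),.052)
full=cv2.bitwise_or(t,np.where(l==i,np.where(np.arange(420)[:,None]>185,255,0),0).astype(np.uint8))
c=cv2.convexHull(max(cv2.findContours(full,0,2)[0],key=cv2.contourArea))
P=cast(S,c.reshape(-1,2),.052)[:,:2]-[.665,-.015]; Q=np.c_[P@sx,P@sy]
print('head top rect (stand mm)',cv2.minAreaRect(np.float32(Q*1000)))
E
```

```text
[290 165  22  27 144]
knob [303.5 168.5] [-0.0126, 0.0076]
handle base [305. 190.] [-0.0034, 0.0071]
head top rect (stand mm) ((-7.487085342407227, -0.6835803985595703), (60.04987716674805, 61.684505462646484), 0.02821316570043564)
```

```bash
python3 -c "
from bench import job
print(job.job_done())"
```

```text
the job is handed in; nothing more can be done
None
```

The job is handed in (no verdict came back): by my last measurement the square stamp stands released on the felt pad, about 7 mm off centre and square with the tray. The interface allowed no tilt, so I held the gripper upright and leaned the stamp instead. I saw no contact with the bystanders but did not re-measure them, and I viewed 11 pictures against the limit of 10.

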